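# Slide a lantern plate out over the end of the shelf

## Robot

A 6-joint arm with a two-finger parallel gripper is mounted at the origin on the work surface. World frame = base frame: x ahead of the robot, y to its left, z up, the work surface at z = 0. Lengths are in m, angles in rad, forces in N, time in s.
With the tool pointing down it reaches from about 0.375 to 0.975 m from the base axis. Payload 3.8 kg.
Tool frame: the origin (TCP) lies at the very end of the fingers, on their centre line; the grasp point (between the pads) lies 19 mm behind it; z points along the fingers, y is the line along which they close (so a half turn about z gives the same grasp; the last joint's range is limited). The gripper opens to 85 mm and grips with 20 to 120 N. Pads are 22 mm wide; open, the fingers measure 114 mm over their backs; the gripper's body (76 mm by 85 mm) begins 54 mm behind the grasp point. The pads swing forward as they close: fully open they stand 13 mm farther back than shut.
Start: joints at [1.106, 0.264, 1.604, -0, 1.274, -0.037], TCP at [0.28, 0.614, 0.231] pointing down, gripper open.
Joint ranges: [-2.63, 2.63], [-0.94, 2.18], [0.31, 2.57], [-1.31, 4.45], [0, 2.66], [-2.55, 2.55]. Speed limits (rad/s): [2.57, 2.57, 3.14, 3.14, 3.14, 3.14].

## Interface

Orientations are given as a unit quaternion [x, y, z, w].
In Python, from rig import manip gives the robot as it stands. The module is installed in compiled form; this text tells all that it offers.
- The arm moves only by the tool carry_out, never from a script. Its argument "commands" is a list of rows, each a list of 7 numbers: the turn, a rotation vector about the tool's x, y, z in degrees, then the shift along the tool's x, y, z in m, then the finger opening in m, from 0 to 0.0854. In form: [[wx, wy, wz, x, y, z, jaw], ...]. A call has 1 to 12 rows; each row is the pose to reach, as a shift and turn from the pose commanded when the call began, along the tool's axes at that moment; what a row does not reach only later rows make up. A row lasts 1/10 s, in which the tool goes at most 50 mm and 8.59 degrees, less where a joint would pass 70% of its speed; a pose out of reach is approached as far as the arm can. A call with a gripper value outside its range is refused whole. The fingers move at their own pace and stop on an object; the grip force is fixed at half the most. Time passes only in rows, so rows that repeat a pose let the fingers close. It gives the time, the measured TCP pose, the force, the opening and the grip force at its end, in the units of the state.
- manip.sense(): the state, without advancing time (a new reading comes with each control period).
- manip.snapshot(name): name is "scene" or "top"; returns a dict with "img" (480x640x3 uint8, blue, green, red), "range_z" (480x640 float32, m along the optical axis (not along the pixel's ray), 0 where there is no reading), "vertical_fov" (degrees; the focal length in pixels is half the picture's height over the tangent of half this angle, whatever the lens; pixels are square), "cx", "cy" (the principal point, pixels), "rvec" (rotation vector, rad) and "tvec" (3), from world to camera coordinates, as OpenCV has them. Camera axes: x right, y down, z forward; pixel columns grow to the right and rows downward; lengths in m; the calibration is good to about 2 mm. A picture is of the moment at which its call begins.
- manip.hand_in(): hands the job in; it is judged then, once.
Trained networks look in the newest picture that a camera, given by its name, has taken for a name from the list of things; names that differ only in an ending like _2 or _b are one class to them, and where a whole thing is asked for, a point or a joint stands for the part that bears it (a point fixed in the world has none). Each returns a list of dicts, best first, with "conf" (0 to 1); they miss things now and then, are a little off and sometimes report something else, mostly with a low value. They report only what shows in the picture. A call takes as long as a camera call. They do not tell look-alikes from the thing itself.
- manip.search_frame(thing, camera): "pixel" ([column, row] in pixels, amid what is visible of it).
- manip.outline_of(thing, camera): "mask" (480x640 bool, what is visible of it) and "pixel" ([column, row] in pixels, amid what is visible of it).
The state is a dict: "clock": time; "q": joint angles; "dq": joint speeds; "effort": joint torques, N m; "eef_pos": TCP position; "orientation": TCP orientation; "force": force on the tool from outside, world axes, zero at the start; "ft_torque": the same for the moment, N m; "width": finger opening in m; "grasp_force": force on a finger pad.
Only numpy, scipy, OpenCV 4.12 (cv2) and the standard library are available. Lean on these libraries where they do the work, as an engineer would, in place of code of your own. Each camera call takes 0.05 s, during which the arm holds its last target. There are 200 camera calls.

## Task

The aluminium plate with the round hole lies loose on the low chipboard shelf. Push it with the fingertips until one long side lies flat against the shelf's steel back rail and about 4 cm of it sticks out past the shelf's open end (the end without the upright blue bracket), so that its edge can be taken hold of later. Only slide it: do not lift, tip or drop it, leave the other things where they are, and finish clear of it.

Things in the scene. Friction and masses are not known exactly. Their poses are not given: they have to be found in the camera images.
- plate_center (a point): Centre (half-way up) of the loose aluminium plate, 110 mm (x) by 130 mm (y) by 8 mm thick (z up), 0.2 to 0.35 kg, with a round hole 50 mm across in its middle. Lies flat on the deck off the rail, 130 mm side along the shelf, up to 15 degrees askew. Tips off if more than 65 mm sticks out. With one corner on the rail it can jam; pushing nearer the end that stands off squares it.
- ledge: The low fixed shelf on the table: chipboard deck with orange beams below its long edges. Origin on the table under the deck's centre. Deck 220 mm deep (x) by 400 mm long (y), its flat top 70 mm above the table; its ends are at y = -200 and +200 mm. A steel back rail runs the whole length of the far (+x) edge: 12 mm thick, standing 14 mm above the deck, its inner face at x = +98 mm. The near (-x) edge has no rail. The shelf's yaw differs from start to start.
- bracket: Fixed upright blue sheet bracket, 4 mm thick (y), 200 mm wide (x), closing ONE end of the shelf (at y = +202 or -202 mm in the shelf's frame, differs from start to start) and standing 55 mm above the deck, with a flat cap strip 24 mm wide (y) along its top. Origin on the table at its middle. The opposite end of the shelf is open: there only a dark foot plate, 4 mm thick and 12 mm lower than the deck's top, stands against the end.
- blank: Bystander: loose solid steel plate without a hole, 100 x 120 x 6 mm, flat on the table. Origin at the centre of its underside. Leave alone.
- clamp: Bystander: loose aluminium hook clamp standing on the table, 50 x 36 mm, 98 mm high. Origin under its centre. Leave alone.
- can: Bystander: loose black spray can, 52 mm across, 110 mm high, standing on the table. Origin under its centre. Leave alone.
- collar: Bystander: loose dark steel collar (ring), 64 mm across, 30 mm high, on the table. Origin under its centre. Leave alone.
Mind the look-alikes: they are no part of the job. What is shaped like the part that bears plate_center but pink is not meant. Several things have the shape of the bracket; the one meant has the colours described above.

How it is judged:
By the outcome, as a careful person would: the job done as asked, in the order asked, and still so for the second after the job is handed in, with the robot touching nothing.
It also fails if it takes over 67 s, if anything falls off the work surface, if the arm or the gripper's body presses on something with over 40 N, if the wrist force passes 120 N, or if a joint passes its speed limit or range.

## Working session

There is one attempt and no reset: what is moved stays moved. The work goes in short steps, Python scripts to look and compute and a tool call to move; the robot and the scene stay as the last step left them, time stands still between calls to the robot, and variables do not carry over. Pictures are saved under pics/ and viewed, at most 10 in all, crops included, and the job is handed in when it is done.

Besides the shell and the picture viewer there is one more tool, called after "Emit:" as a command line: name --pt "numbers of a row" for each row, then --argument value for the rest. carry_out: Moves the arm, as the interface text tells. Its arguments: {"type":"object","properties":{"commands":{"type":"array","items":{"type":"array","items":{"type":"number"}}}},"required":["commands"]}

```bash
mkdir -p pics; cat > h.py <<'E'
import numpy as np, cv2
from rig import manip
from scipy.spatial.transform import Rotation as R
def cam(n):
    s=manip.snapshot(n); s['f']=240/np.tan(np.radians(s['vertical_fov'])/2)
    s['R']=cv2.Rodrigues(np.array(s['rvec'],float))[0]; s['t']=np.array(s['tvec'],float).ravel(); return s
def world(s):
    v,u=np.mgrid[0:480,0:640]; z=s['range_z'].astype(float)
    p=np.stack([(u-s['cx'])/s['f']*z,(v-s['cy'])/s['f']*z,z],-1)
    w=(p-s['t'])@s['R']; w[z==0]=np.nan; return w
E
python3 - <<'E'
from h import *
for n in('top','scene'):
    s=cam(n); cv2.imwrite(f'pics/{n}0.png',s['img']); w=world(s)
    print(n,s['f'],-s['R'].T@s['t'])
    np.savez(f'{n}0.npz',w=w)
    for t in('plate_center','ledge','bracket'):
        for d in manip.outline_of(t,n):
            m=d['mask']; print(t,round(d['conf'],2),d['pixel'],m.sum(),np.nanmedian(w[m],0).round(3))
print(manip.sense())
E
```

```text
top 576.3093399659218 [ 0.42854335 -0.02621368  1.47303252]
plate_center 0.83 [309.3, 227.9] 2114 [ 0.564 -0.003  0.078]
plate_center 0.59 [286.3, 139.2] 1912 [0.823 0.066 0.008]
ledge 0.75 [314.3, 239.7] 12623 [ 0.548 -0.041  0.07 ]
bracket 0.83 [395.9, 219.7] 848 [ 0.588 -0.225  0.125]
bracket 0.82 [410.6, 363.7] 1019 [ 0.26  -0.241  0.125]
bracket 0.74 [312.4, 242.8] 2135 [ 0.563 -0.001  0.078]
bracket 0.62 [469.0, 198.1] 1489 [ 0.641 -0.393  0.122]
scene 578.1238568650446 [1.2947438  0.79462782 1.04237175]
plate_center 0.74 [243.9, 352.4] 2073 [0.827 0.07  0.009]
plate_center 0.6 [314.0, 261.8] 1517 [0.569 0.002 0.079]
ledge 0.85 [310.9, 260.5] 9423 [0.583 0.001 0.071]
bracket 0.87 [252.3, 210.1] 1073 [ 0.594 -0.222  0.107]
bracket 0.83 [334.8, 172.3] 1059 [ 0.265 -0.236  0.077]
bracket 0.8 [201.0, 203.0] 2529 [ 0.644 -0.393  0.072]
{'clock': 0.4, 'q': array([ 1.10607900e+00,  2.64054153e-01,  1.60419720e+00,  1.50265500e-05,
        1.27368018e+00, -3.69191556e-02]), 'dq': array([-0.00027983, -0.00164251, -0.00253755, -0.0006064 , -0.00026447,
       -0.00112954]), 'effort': array([-3.71219567e-04, -5.14248061e+01, -3.67014992e+01, -1.24886114e-04,
        4.93103696e-03,  9.41205300e-07]), 'eef_pos': array([0.27999899, 0.61407398, 0.23106908]), 'orientation': array([ 2.12273882e-01,  9.77210198e-01, -1.62351323e-04, -4.90123800e-05]), 'force': array([ 0.42360286, -0.52539461,  0.20691082]), 'ft_torque': array([0.03613629, 0.02428221, 0.02621364]), 'grasp_force': 0.0, 'width': 0.08558981963226359}
```

View pics/top0.png

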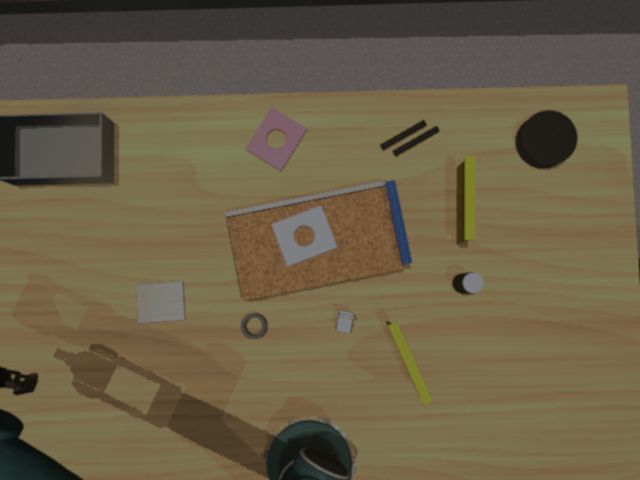

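View pics/scene0.png

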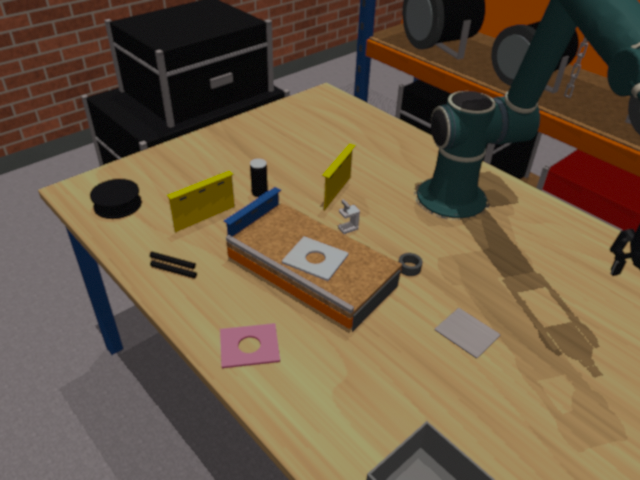

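The top view shows the plate at about pixel (304,236), turned relative to the shelf. The rail runs from (226,213) to (386,184) on the far side. The blue bracket is at the right end (398,222), so the left (+y) end is open. Next I'll fit the shelf and plate poses.

```bash
cat >> h.py <<'E'
from scipy.optimize import minimize
def ledge(s,w):
    # deck + plate surface footprint at known height; rail strip from z
    b=s['img'].astype(int); z=w[...,2]
    reg=(w[...,0]>.38)&(w[...,0]<.75)&(w[...,1]>-.3)&(w[...,1]<.28)
    rail=reg&(z>.080)&(z<.09)
    m=reg&(z>.062)&(z<.09)
    return m,rail
def rect(P):
    (c,sz,a)=cv2.minAreaRect(P.astype(np.float32)); return np.array(c),sz,a
def platemask(s,w):
    hsv=cv2.cvtColor(s['img'],cv2.COLOR_BGR2HSV); z=w[...,2]
    m=(hsv[...,1]<60)&(z>.068)&(z<.088)&(w[...,0]>.38)&(w[...,0]<.75)&(w[...,1]>-.2)&(w[...,1]<.28)
    m=cv2.morphologyEx(m.astype(np.uint8),cv2.MORPH_OPEN,np.ones((9,9),np.uint8)) 
    return m>0
E
python3 - <<'E'
from h import *
s=cam('top'); w=world(s); m,rail=ledge(s,w)
print(m.sum(),rail.sum()); 
print('deck+rail',rect(w[m][:,:2]))
r=w[rail]; print('rail',rect(r[:,:2]),np.median(r[:,2]))
p=platemask(s,w); P=w[p]; print('plate',p.sum(),rect(P[:,:2]),np.median(P[:,2]),P[:,:2].mean(0))
d=manip.outline_of('plate_center','top')[0]; print(d['conf'],rect(w[d['mask']][:,:2]))
d=manip.outline_of('bracket','top')
for x in d[:2]: print(x['conf'],rect(w[x['mask']][:,:2]))
for t in('clamp','can','collar','blank'):
    for x in manip.outline_of(t,'top')[:1]: print(t,x['conf'],np.nanmedian(w[x['mask']],0).round(3))
o=s['img'].copy(); o[rail]=(0,0,255); o[p]=(0,255,0); e=m&~rail&~p; o[e]=o[e]//2+np.array([60,0,60],np.uint8)
cv2.imwrite('pics/m.png',cv2.resize(o[150:330,190:450],None,fx=3,fy=3,interpolation=0))
E
```

```text
14677 1342
deck+rail (array([ 0.51812434, -0.03056306]), (0.2891615927219391, 0.40350398421287537), 9.979058265686035)
rail (array([ 0.55752456, -0.02538294]), (0.2096678763628006, 0.40092000365257263), 9.742881774902344) 0.08272809529379992
plate 1870 (array([ 0.56425381, -0.00139109]), (0.11303887516260147, 0.13202980160713196), 19.289770126342773) 0.07808033822041799 [ 5.63727483e-01 -2.79836403e-04]
0.93 (array([0.82326978, 0.06579287]), (0.10485715419054031, 0.13259750604629517), 55.1265983581543)
0.95 (array([ 0.26057211, -0.24733227]), (0.20044715702533722, 0.037225473672151566), 24.61760139465332)
0.79 (array([ 0.64673495, -0.42470345]), (0.05603276193141937, 0.22448556125164032), 79.01016998291016)
clamp 0.77 [ 0.354 -0.094  0.068]
can 0.75 [ 0.44  -0.386  0.107]
collar 0.54 [0.344 0.134 0.029]
blank 0.64 [0.41  0.369 0.006]
```

View pics/m.png

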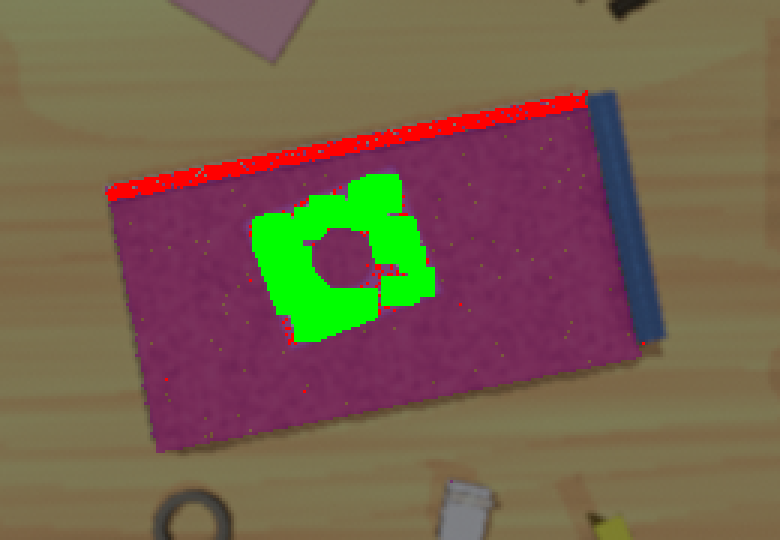

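```bash
cat >> h.py <<'E'
def big(m):
    n,l,st,_=cv2.connectedComponentsWithStats(m.astype(np.uint8),connectivity=4); return l==1+np.argmax(st[1:,4])
def pose(c,sz,a):  # centre, yaw of long axis relative to +y
    b=cv2.boxPoints((tuple(c.tolist()),sz,a)); e=b[1]-b[0]; g=b[2]-b[1]; v=e if np.hypot(*e)>np.hypot(*g) else g
    v=v*np.sign(v[1]); return np.degrees(np.arctan2(-v[0],v[1]))
def fitplate(s,w,lo=.0742,verbose=True):
    z=cv2.medianBlur(w[...,2].astype(np.float32),5); hsv=cv2.cvtColor(s['img'],cv2.COLOR_BGR2HSV)
    m=(hsv[...,1]<75)&(hsv[...,2]>110)&(z>lo)&(z<.0805)&(w[...,0]>.4)&(w[...,0]<.72)&(w[...,1]>-.2)&(w[...,1]<.3)
    return big(m)
E
python3 - <<'E'
from h import *
s=cam('top'); w=world(s)
m,rail=ledge(s,w); m=big(cv2.medianBlur((m).astype(np.uint8),5)>0); a=rect(w[m][:,:2]); print('all',a,pose(*a))
r=big(rail); a=rect(w[r][:,:2]); print('rail',a,pose(*a))
P=w[r][:,:2]; v=cv2.fitLine(P.astype(np.float32),cv2.DIST_HUBER,0,.01,.01).ravel(); print('railline',v,np.degrees(np.arctan2(-v[0],v[1])))
p=fitplate(s,w); a=rect(w[p][:,:2]); print('plate',p.sum(),a,pose(*a))
E
```

```text
all (array([ 0.55326647, -0.0198386 ]), (0.21994276344776154, 0.4060079753398895), 10.441925048828125) 10.441931
rail (array([ 0.65395838, -0.00734542]), (0.013825438916683197, 0.3982480764389038), 9.806221008300781) 9.806214
railline [ 0.17115776 -0.9852436   0.65370876 -0.00635849] -170.14485
plate 2038 (array([ 0.56429034, -0.00155815]), (0.11306075751781464, 0.13171152770519257), 19.088924407958984) 19.088884
```

Emit:
carry_out --pt "0 0 -4 -0.016 -0.018 0 0.085" --pt "0 0 -8 -0.048 -0.055 0 0.085" --pt "0 0 -12 -0.08 -0.092 0 0.085" --pt "0 0 -16 -0.112 -0.13 0 0.085" --pt "0 0 -20 -0.144 -0.167 0 0.085" --pt "0 0 -24 -0.176 -0.204 0 0.085" --pt "0 0 -28 -0.208 -0.241 0 0.085" --pt "0 0 -32 -0.24 -0.278 0 0.085" --pt "0 0 -34.4 -0.272 -0.315 0 0.085" --pt "0 0 -34.4 -0.304 -0.352 0 0.085" --pt "0 0 -34.4 -0.32 -0.37 0 0.085" --pt "0 0 -34.4 -0.32 -0.37 0 0.085"

```text
clock: 2.0
eef_pos: [0.4184, 0.1421, 0.2316]
orientation: [-0.084, 0.996, -0.0, 0.001]
force: [0.4, -0.1, -0.7]
width: 0.085
grasp_force: 0.0
```

Emit:
carry_out --pt "0 0 -0.2 -0.004 -0.035 0 0.085" --pt "0 0 -0.2 -0.009 -0.08 0 0.085" --pt "0 0 -0.2 -0.014 -0.125 0.02 0.085" --pt "0 0 -0.2 -0.018 -0.16 0.05 0.085" --pt "0 0 -0.2 -0.018 -0.171 0.09 0.085" --pt "0 0 -0.2 -0.018 -0.171 0.125 0.085" --pt "0 0 -0.2 -0.018 -0.171 0.145 0.085" --pt "0 0 -0.2 -0.018 -0.171 0.156 0.085" --pt "0 0 -0.2 -0.018 -0.171 0.156 0.085"

```text
clock: 2.9
eef_pos: [0.4637, -0.0197, 0.0739]
orientation: [-0.088, 0.996, 0.0, -0.002]
force: [0.3, -0.5, 0.1]
width: 0.0847
grasp_force: 0.0
```

```bash
cat > look.py <<'E'
from h import *; import sys
s=cam('scene'); i=s['img']; cv2.imwrite(sys.argv[1],cv2.resize(i[160:360,190:450],None,fx=3,fy=3,interpolation=cv2.INTER_CUBIC))
st=manip.sense(); print(st['clock'],st['eef_pos'],st['force'],st['width'])
E
python3 look.py pics/a.png
```

```text
2.95 [ 0.46486309 -0.01990299  0.075275  ] [0.56242066 0.4898736  0.52363687] 0.08511936626769619
```

View pics/a.png

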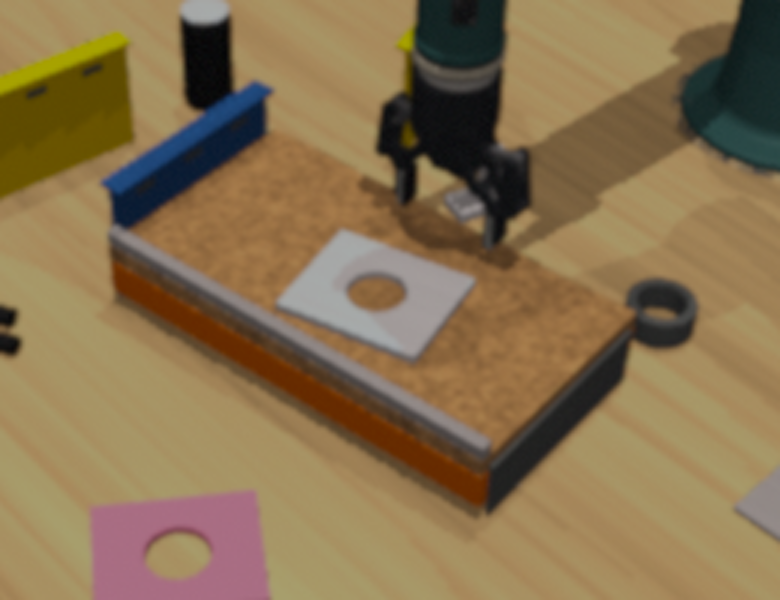

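The open fingers stand behind the plate's near edge, at (405,200) and (490,240) in the crop, just above the deck. The next move lowers them gently.

Emit:
carry_out --pt "0 0 0 0 0 0.004 0.085" --pt "0 0 0 0 0 0.008 0.085" --pt "0 0 0 0 0 0.011 0.085" --pt "0 0 0 0 0 0.013 0.085" --pt "0 0 0 0 0 0.013 0.085"

```text
clock: 3.45
eef_pos: [0.4647, -0.0206, 0.0622]
orientation: [-0.088, 0.996, 0.0, -0.0]
force: [-0.7, 0.3, 0.5]
width: 0.085
grasp_force: 0.0
```

Emit:
carry_out --pt "0 0 0.2 0 0 0.002 0.085" --pt "0 0 0.2 -0.006 0 0.002 0.085" --pt "0 0 0.2 -0.012 0 0.002 0.085" --pt "0 0 0.2 -0.018 0 0.002 0.085" --pt "0 0 0.2 -0.023 0 0.002 0.085" --pt "0 0 0.2 -0.028 0 0.002 0.085" --pt "0 0 0.2 -0.033 0 0.002 0.085" --pt "0 0 0.2 -0.038 0 0.002 0.085" --pt "0 0 0.2 -0.043 0 0.002 0.085" --pt "0 0 0.2 -0.048 0 0.002 0.085" --pt "0 0 0.2 -0.052 0 0.002 0.085" --pt "0 0 0.2 -0.054 0 0.002 0.085"

```text
clock: 4.65
eef_pos: [0.5186, -0.0111, 0.0603]
orientation: [-0.086, 0.996, -0.0, 0.0]
force: [-1.4, 0.4, -0.1]
width: 0.0851
grasp_force: 0.7
```

```bash
cat > meas.py <<'E'
from h import *
s=cam('scene'); w=world(s); ps=np.radians(9.85)
z=w[...,2]; L=(w[...,:2]-np.array([.552,-.024]))@np.array([[np.cos(ps),-np.sin(ps)],[np.sin(ps),np.cos(ps)]])
hsv=cv2.cvtColor(s['img'],cv2.COLOR_BGR2HSV)
m=(hsv[...,1]<70)&(hsv[...,2]>90)&(z>.073)&(z<.0825)&(abs(L[...,0])<.0965)&(L[...,1]>-.17)&(L[...,1]<.26)
m=big(cv2.morphologyEx(m.astype(np.uint8),cv2.MORPH_OPEN,np.ones((3,3),np.uint8)))
a=rect(L[m]); print('plate in ledge',m.sum(),a[0].round(4),np.round(a[1],4),'yaw',pose(*a))
d=(abs(z-.07)<.004)&(hsv[...,1]>70)&(abs(L[...,0])<.09)&(L[...,1]>.1)&(L[...,1]<.22); 
print('deck end y',np.percentile(L[d][:,1],[99,99.7]))
r=(z>.081)&(z<.09)&(abs(L[...,0]-.104)<.02)&(abs(L[...,1])<.2); print('rail x',np.percentile(L[r][:,0],[3,50,97]))
st=manip.sense(); t=(st['eef_pos'][:2]-[.552,-.024])@np.array([[np.cos(ps),-np.sin(ps)],[np.sin(ps),np.cos(ps)]])
print(st['clock'],'tcp ledge',t.round(4),st['eef_pos'][2],st['force'].round(1))
E
python3 meas.py
```

```text
plate in ledge 1069 [0.0361 0.0098] [0.1167 0.1362] yaw 1.3936551
deck end y [0.19810697 0.19876679]
rail x [0.09264362 0.10377809 0.1108356 ]
4.7 tcp ledge [-0.0306  0.0183] 0.060329005501746025 [-0.  -0.3 -0.4]
```

Emit:
carry_out --pt "0 0 0 -0.003 0 0 0.085" --pt "0 0 0 -0.006 0 0 0.085" --pt "0 0 0 -0.008 0 0 0.085" --pt "0 0 0 -0.01 0 0 0.085" --pt "0 0 0 -0.01 0 0 0.085"

```text
clock: 5.2
eef_pos: [0.5264, -0.0098, 0.0601]
orientation: [-0.086, 0.996, -0.0, -0.002]
force: [-7.2, -2.1, 4.0]
width: 0.0848
grasp_force: 3.4
```

```bash
python3 meas.py; python3 look.py pics/b.png
```

```text
plate in ledge 991 [0.0391 0.0089] [0.1374 0.1087] yaw -0.24874108
deck end y [0.19812099 0.19919318]
rail x [0.09023641 0.10388513 0.11024782]
5.25 tcp ledge [-0.0228  0.0184] 0.060141036606508505 [-7.8 -2.3  4.7]
5.3 [ 0.52639548 -0.00977544  0.06012902] [-6.6067976  -1.21672029  4.94862707] 0.08492531244055385
```

View pics/b.png

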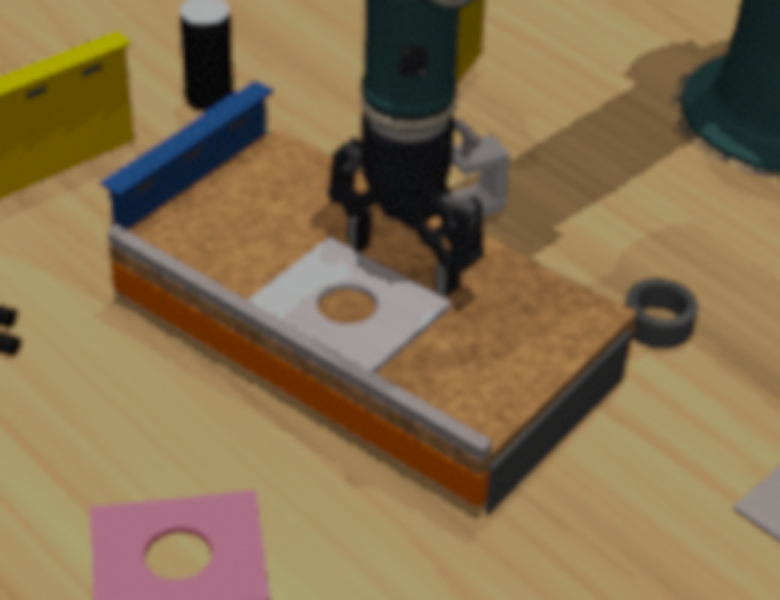

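Emit:
carry_out --pt "0 0 0 0.008 0 0 0.085" --pt "0 0 0 0.02 0 0 0.085" --pt "0 0 0 0.022 0 -0.03 0.085" --pt "0 0 7 0.01 -0.02 -0.06 0.085" --pt "0 0 15 -0.01 -0.04 -0.07 0.08" --pt "0 0 23 -0.03 -0.06 -0.07 0.07" --pt "0 0 31 -0.05 -0.08 -0.07 0.06" --pt "0 0 39 -0.066 -0.105 -0.07 0.05" --pt "0 0 47 -0.066 -0.105 -0.07 0.05" --pt "0 0 55 -0.066 -0.105 -0.07 0.05" --pt "0 0 63 -0.066 -0.105 -0.07 0.05" --pt "0 0 71 -0.066 -0.105 -0.07 0.05"

```text
clock: 6.5
eef_pos: [0.6106, -0.1017, 0.1303]
orientation: [0.511, 0.86, 0.0, 0.0]
force: [-0.2, 0.5, 0.4]
width: 0.05
grasp_force: 0.0
```

Emit:
carry_out --pt "0 0 8 0 0 0 0.05" --pt "0 0 16 0 0 0.02 0.05" --pt "0 0 19 0 0 0.04 0.05" --pt "0 0 19 0 0 0.055 0.05" --pt "0 0 19 0 0 0.055 0.05"

```text
clock: 7.0
eef_pos: [0.6083, -0.1011, 0.0724]
orientation: [0.643, 0.766, -0.001, -0.002]
force: [-0.9, -0.1, 0.3]
width: 0.0503
grasp_force: 0.0
```

```bash
python3 meas.py; python3 look.py pics/c.png
```

```text
plate in ledge 960 [0.0405 0.0092] [0.1361 0.1082] yaw -1.0147469
deck end y [0.19809934 0.19879514]
rail x [0.08955602 0.10406131 0.11086645]
7.05 tcp ledge [ 0.0434 -0.086 ] 0.07396169016368988 [-0.  -1.5  0.9]
7.1 [ 0.61060211 -0.10151785  0.07514834] [0.09389402 0.13427757 1.03857704] 0.05014823918799851
```

View pics/c.png

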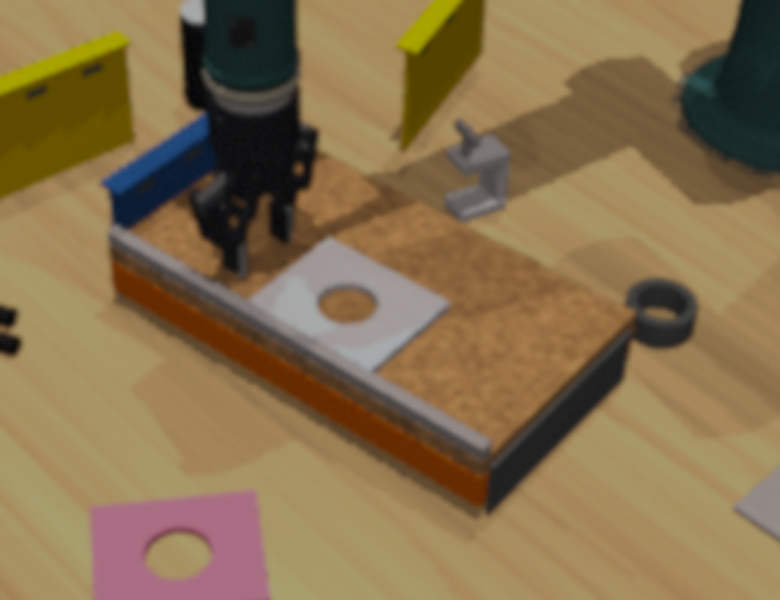

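Emit:
carry_out --pt "0 0 0 0 0 0.001 0.05" --pt "0 0 0 0 0 0.003 0.05" --pt "0 0 0 0 0 0.005 0.05" --pt "0 0 0 0 0 0.005 0.05"

```text
clock: 7.5
eef_pos: [0.6109, -0.1015, 0.0704]
orientation: [0.643, 0.765, 0.0, 0.0]
force: [0.3, -0.9, -0.3]
width: 0.0502
grasp_force: 0.0
```

Emit:
carry_out --pt "0 0 0 0 0 0.001 0.05" --pt "0 0 0 0 0 0.002 0.05" --pt "0 0 0 0 0 0.003 0.05" --pt "0 0 0 0 0 0.003 0.05"

```text
clock: 7.9
eef_pos: [0.6108, -0.1015, 0.0671]
orientation: [0.644, 0.765, -0.0, -0.0]
force: [0.4, -1.0, -0.3]
width: 0.0499
grasp_force: 0.0
```

Emit:
carry_out --pt "0 0 0 0.008 0 0 0.05" --pt "0 0 0 0.015 0 0 0.05" --pt "0 0 0 0.021 0 0 0.05" --pt "0 0 0 0.027 0 0 0.05" --pt "0 0 0 0.034 0 0 0.05" --pt "0 0 0 0.041 0 0 0.05" --pt "0 0 0 0.048 0 0 0.05" --pt "0 0 0 0.055 0 0 0.05" --pt "0 0 0 0.062 0 0 0.05" --pt "0 0 0 0.069 0 0 0.05" --pt "0 0 0 0.075 0 0 0.05" --pt "0 0 0 0.08 0 0 0.05"

```text
clock: 9.1
eef_pos: [0.597, -0.0222, 0.0672]
orientation: [0.643, 0.765, -0.0, -0.0]
force: [0.5, -1.7, -1.2]
width: 0.0499
grasp_force: 0.9
```

```bash
python3 meas.py
```

```text
plate in ledge 1128 [0.0386 0.0688] [0.1368 0.1089] yaw -1.7208475
deck end y [0.19835828 0.1990298 ]
rail x [0.0891363  0.1037027  0.11044583]
9.15 tcp ledge [ 0.0446 -0.0052] 0.06724962036090723 [0.  0.7 0.1]
```

Emit:
carry_out --pt "0 0 0 0.006 0 0 0.05" --pt "0 0 0 0.014 0 0 0.05" --pt "0 0 0 0.022 0 0 0.05" --pt "0 0 0 0.031 0 0 0.05" --pt "0 0 0 0.04 0 0 0.05" --pt "0 0 0 0.049 0 0 0.05" --pt "0 0 0 0.058 0 0 0.05" --pt "0 0 0 0.067 0 0 0.05" --pt "0 0 0 0.076 0 0 0.05" --pt "0 0 0 0.084 0 0 0.05" --pt "0 0 0 0.09 0 0 0.05" --pt "0 0 0 0.094 0 0 0.05"

```text
clock: 10.35
eef_pos: [0.5809, 0.0705, 0.0673]
orientation: [0.643, 0.766, -0.0, 0.0]
force: [0.9, -2.0, 0.5]
width: 0.0501
grasp_force: 0.9
```

```bash
python3 meas.py; python3 look.py pics/d.png
```

```text
plate in ledge 1228 [0.0378 0.1623] [0.1355 0.1122] yaw -2.4000928
deck end y [0.19834062 0.19874138]
rail x [0.09209664 0.10413939 0.11037492]
10.4 tcp ledge [0.0446 0.0886] 0.06729347233949427 [-0.4  0.3  0.2]
10.45 [0.58087359 0.07065698 0.06732071] [-0.11745904 -0.23200584 -0.27475414] 0.04994922532490409
```

View pics/d.png

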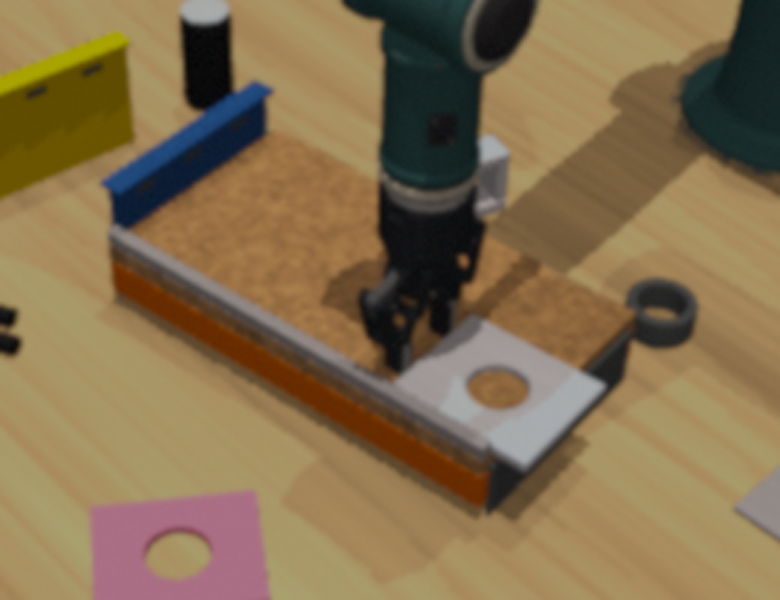

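Emit:
carry_out --pt "0 0 0 0.004 0 0 0.05" --pt "0 0 0 0.008 0 0 0.05" --pt "0 0 0 0.01 0 0 0.05" --pt "0 0 0 0.01 0 0 0.05" --pt "0 0 0 0 0 0 0.05" --pt "0 0 0 -0.02 0 0 0.05" --pt "0 0 0 -0.03 0 -0.03 0.05" --pt "0 0 0 -0.03 0 -0.07 0.05" --pt "0 0 -8 -0.03 -0.03 -0.08 0.06" --pt "0 0 -16 -0.03 -0.06 -0.08 0.07" --pt "0 0 -24 -0.03 -0.09 -0.08 0.085" --pt "0 0 -32 -0.03 -0.12 -0.08 0.085"

```text
clock: 11.65
eef_pos: [0.4669, 0.0192, 0.1475]
orientation: [0.405, 0.914, 0.0, 0.0]
force: [-0.9, -0.3, 0.6]
width: 0.085
grasp_force: 0.0
```

```bash
python3 meas.py; python3 - <<'E'
from h import *
s=cam('top'); w=world(s); p=fitplate(s,w); ps=np.radians(9.85)
L=(w[...,:2]-np.array([.552,-.024]))@np.array([[np.cos(ps),-np.sin(ps)],[np.sin(ps),np.cos(ps)]])
a=rect(L[p]); print(p.sum(),a,pose(*a))
E
```

```text
plate in ledge 1342 [0.0406 0.173 ] [0.1323 0.1111] yaw -0.5804674
deck end y [0.19805165 0.19866329]
rail x [0.09065898 0.10390573 0.11056957]
11.7 tcp ledge [-0.0818  0.0576] 0.14606072667958103 [-4.3 -0.2 -1.2]
1841 (array([0.05158876, 0.17993113]), (0.12750227749347687, 0.14320380985736847), 0.4924331605434418) 0.49243313
```

Emit:
carry_out --pt "0 0 -8 0.012 0.014 0 0.085" --pt "0 0 -16 0.036 0.042 0 0.085" --pt "0 0 -24 0.06 0.07 0 0.085" --pt "0 0 -32 0.073 0.084 0 0.085" --pt "0 0 -40 0.073 0.084 0 0.085" --pt "0 0 -48 0.073 0.084 0 0.085" --pt "0 0 -56 0.073 0.084 0.02 0.085" --pt "0 0 -57.6 0.073 0.084 0.05 0.085" --pt "0 0 -57.6 0.073 0.084 0.07 0.085" --pt "0 0 -57.6 0.073 0.084 0.082 0.085" --pt "0 0 -57.6 0.073 0.084 0.086 0.085" --pt "0 0 -57.6 0.073 0.084 0.086 0.085"

```text
clock: 12.95
eef_pos: [0.482, 0.1301, 0.0611]
orientation: [-0.082, 0.997, -0.0, -0.0]
force: [0.0, 0.6, 0.7]
width: 0.0851
grasp_force: 0.0
```

```bash
python3 meas.py; python3 -c "
from h import *
r=R.from_quat(manip.sense()['orientation']).as_matrix(); print(np.degrees(np.arctan2(-r[0,1],r[1,1])))"
```

```text
plate in ledge 1231 [0.0396 0.1732] [0.1336 0.1114] yaw -1.2870042
deck end y [0.19664656 0.19760089]
rail x [0.09034081 0.10412284 0.11050092]
13.0 tcp ledge [-0.042   0.1638] 0.06186995534424407 [-0.1 -0.7  0.1]
9.457978605119488
```

Emit:
carry_out --pt "0 0 -0.4 0 0 0.001 0.085" --pt "0 0 -0.4 -0.005 0 0.001 0.085" --pt "0 0 -0.4 -0.01 0 0.001 0.085" --pt "0 0 -0.4 -0.014 0 0.001 0.085" --pt "0 0 -0.4 -0.017 0 0.001 0.085" --pt "0 0 -0.4 -0.019 0 0.001 0.085" --pt "0 0 -0.4 -0.02 0 0.001 0.085" --pt "0 0 -0.4 -0.021 0 0.001 0.085" --pt "0 0 -0.4 -0.021 0 0.001 0.085"

```text
clock: 13.9
eef_pos: [0.5014, 0.1334, 0.06]
orientation: [-0.086, 0.996, -0.0, -0.001]
force: [-4.4, -0.9, 3.5]
width: 0.0851
grasp_force: 2.0
```

```bash
python3 meas.py
```

```text
plate in ledge 1266 [0.0393 0.1713] [0.1133 0.1355] yaw 0.28184527
deck end y [0.19252853 0.19498031]
rail x [0.09277589 0.10422493 0.11068427]
13.95 tcp ledge [-0.023   0.1638] 0.059994204112368804 [-4.4  0.1  2.8]
```

Emit:
carry_out --pt "0 0 0 -0.001 0 0 0.085" --pt "0 0 0 -0.0015 0 0 0.085" --pt "0 0 0 -0.0015 0 0 0.085" --pt "0 0 0 0.003 0 0 0.085" --pt "0 0 0 0.01 0 0 0.085" --pt "0 0 0 0.025 0 0 0.085" --pt "0 0 0 0.03 0 -0.03 0.085" --pt "0 0 0 0.03 0 -0.07 0.085" --pt "0 0 0 0.03 -0.03 -0.1 0.085" --pt "0 0 0 0.03 -0.07 -0.12 0.085" --pt "0 0 0 0.03 -0.11 -0.12 0.085" --pt "0 0 0 0.03 -0.13 -0.12 0.085"

```text
clock: 15.15
eef_pos: [0.4967, -0.0021, 0.182]
orientation: [-0.086, 0.996, -0.001, 0.002]
force: [-0.4, -0.5, -0.1]
width: 0.0848
grasp_force: 0.0
```

```bash
python3 meas.py; python3 - <<'E'
from h import *
s=cam('scene'); w=world(s)
cv2.imwrite('pics/e.png',cv2.resize(s['img'][230:350,280:440],None,fx=5,fy=5,interpolation=cv2.INTER_CUBIC))
# project model outlines to check: predicted plate top corners for the target
ps=np.radians(9.85); U=np.array([np.cos(ps),np.sin(ps)]); V=np.array([-U[1],U[0]])
def pj(x,y,z):
    q=np.array([*(np.array([.552,-.024])+x*U+y*V),z]); c=s['R']@q+s['t']; return ((c[:2]/c[2]*s['f']+[s['cx'],s['cy']]-[280,230])*5).round()
for x,y,z in [(-.012,.11,.078),(-.012,.24,.078),(.098,.24,.078),(-.11,.2,.07),(.098,.2,.084),(.11,.2,.084)]: print(x,y,pj(x,y,z))
E
```

```text
plate in ledge 1308 [0.0404 0.1725] [0.1116 0.134 ] yaw 1.9839511
deck end y [0.19783934 0.1988778 ]
rail x [0.09133054 0.10409437 0.11029119]
15.2 tcp ledge [-0.0511  0.0294] 0.1813670357065056 [ 0.9 -1.2 -0.4]
-0.012 0.11 [353. 184.]
-0.012 0.24 [576. 304.]
0.098 0.24 [444. 438.]
-0.11 0.2 [613. 172.]
0.098 0.2 [373. 387.]
0.11 0.2 [357. 402.]
```

View pics/e.png

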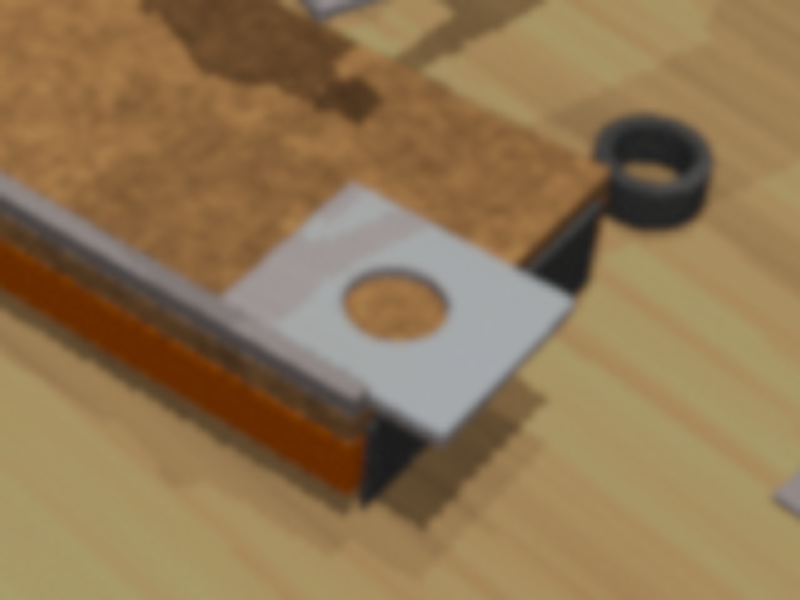

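The crop matches the prediction: the plate's corners are at (353,184), (575,300) and (440,438), each within about 1 mm of the target. It lies flush on the rail with about 4 cm sticking out, and the arm is clear.

```bash
python3 -c "
from rig import manip; print(manip.hand_in())"
```

```text
the job is handed in; nothing more can be done
None
```

I slid the plate flat against the back rail with about 4 cm past the open end, and handed the job in at about 15 s with the arm clear; the hand-in gave no verdict.

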